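Pin the tool rest into the bench receiver

ROBOT

A 6-joint arm with a two-finger parallel gripper is mounted at the origin on the work surface. World frame = base frame: x ahead of the robot, y to its left, z up, the work surface at z = 0. Lengths are in mm, angles in rad, forces in N, time in s.
With the tool pointing down it reaches from about 325 to 775 mm from the base axis. Payload 5.5 kg.
Tool frame: the origin (TCP) lies on the centre line of the jaws, within the pads' length; the fingertips stand 14 mm ahead of it and the grasp point (between the pads) lies 5 mm behind it (arm.nose_length is the distance from the TCP to the fingertips, in mm); z points along the fingers, y is the direction in which the jaws open and shut (so a half turn about z gives the same grasp; the last joint's range is limited). The gripper opens to 85 mm and grips with 20 to 120 N. Pads are 22 mm wide; open, the fingers measure 114 mm over their backs; the gripper's body (76 mm by 85 mm) begins 54 mm behind the grasp point. The pads swing forward as they close: fully open they stand 13 mm farther back than shut.
Start: joints at [1.257, 0.091, 1.231, -0, 1.82, -0.057], TCP at [152.396, 580.338, 216.875] pointing down, gripper open.
Joint ranges: [-2.87, 2.87], [-0.86, 2.18], [0.17, 2.46], [-1.51, 4.65], [0.06, 2.69], [-2.65, 2.65]. Speed limits (rad/s): [2.57, 2.57, 3.01, 3.14, 3.14, 3.14].

INTERFACE

Orientations are given as a unit quaternion [w, x, y, z].
In Python, from rig import arm, optics, order, finder gives the robot as it stands.
- The arm moves only by the shell command python3 -m jog 'ROWS' [FORCE]. ROWS is a JSON object of lists of equal length, an entry for each row: "xyz": the shift along the tool's x, y, z in m, a list of three; "rotation": the turn, a rotation vector about the tool's x, y, z in rad, a list of three; "claw": the finger opening in m, from 0 to 0.0854. In form: {"xyz": [[tx, ty, tz], ...], "rotation": [[ax, ay, az], ...], "claw": [claw, ...]}. A call has 1 to 10 rows; each row is the pose to reach, as a shift and turn from the pose commanded when the call began, along the tool's axes at that moment; what a row does not reach only later rows make up. A row lasts 1/12 s, in which the tool goes at most 41.7 mm and 7.16 degrees, less where a joint would pass 70% of its speed; a pose out of reach is approached as far as the arm can. A call with a gripper value outside its range is refused whole. The fingers move at their own pace and stop on an object; FORCE is the grip in N (left out, the last holds). Time passes only in rows, so rows that repeat a pose let the fingers close. It gives the time, the measured TCP pose, the force and the opening at its end, in the units of the state.
- arm.state(): the state, without advancing time (a new reading comes with each control period).
- optics.get_image(name): name is "scene" or "top" or "wrist"; returns a dict with "pixels" (420x560x3 uint8, red, green, blue), "depth" (420x560 float32, mm along the optical axis (not along the pixel's ray), 0 where there is no reading), "fovy" (degrees; the focal length in pixels is half the picture's height over the tangent of half this angle, whatever the lens; pixels are square), "cx", "cy" (the principal point, pixels), "k1" (the pictures are not rectified: a ray, as slopes to the right and down, at radius r is drawn at 1 + k1 r^2 times it, then the intrinsics apply), "cam_to_world" (4x4, takes a point from camera to world coordinates); the wrist camera has in their place "mount" (4x4, takes a point from camera to tool coordinates, whose origin is the TCP and whose axes are the flange's). Camera axes: x right, y down, z forward; pixel columns grow to the right and rows downward; lengths in mm; the calibration is good to about 2 mm. A picture is of the moment at which its call begins: read the wrist's pose just before it.
- order.sign_off(): hands the job in, once; it reports no verdict.
Trained networks look in a picture, given as the dict that the camera call returned (one of the last four; its "shot" number tells which), for a name from the list of things; names that differ only in an ending like _2 or _b are one class to them, and where a whole thing is asked for, a point or a joint stands for the part that bears it (a point fixed in the world has none). Each returns a list of dicts, best first, with "p" (0 to 1); they miss things now and then, are a little off and sometimes report something else, mostly with a low value. They report only what shows in the picture. A call takes as long as a camera call. They do not tell look-alikes from the thing itself.
- finder.find_in(picture, thing): "location" ([x, y, z] in mm, in the coordinates of the camera as it stood for that picture, good to about 4 mm: the middle of the surface that is visible of it).
- finder.mark_of(picture, thing): "location" ([x, y, z] in mm, in the coordinates of the camera as it stood for that picture, good to about 4 mm: a listed point, or the origin of a listed thing).
The state is a dict: "time_s": time; "joint_positions": joint angles; "dq": joint speeds; "joint_efforts": joint torques, N m; "ee_pos": TCP position; "ee_rot": TCP orientation; "force": force on the tool from outside, world axes, zero at the start; "ft_torque": the same for the moment, N m; "width": finger opening in mm.
Only numpy, scipy, OpenCV 4.12 (cv2) and the standard library are available. Lean on these libraries where they do the work, as an engineer would, in place of code of your own. Each camera call takes 0.05 s, during which the arm holds its last target.

TASK

Gently push the tool rest's drawbar fully home into the bench receiver so that the holes line up. Then take the ball-lock pin from its stand, keep its button squeezed in while you slide it down through the holes, feeling for the hole and never forcing it, until its head sits flush on the receiver, and let go so that the balls spring out and lock it. Leave the can, the screwdriver and the tray alone.

Things in the scene. Friction and masses are not known exactly. Their poses are not given: they have to be found in the camera images.
- frame: Fixed dark steel foot plate of the bench receiver, 170 x 110 x 8 mm (x, y, z). Origin: centre of its underside, on the bench; x points from the tool-rest side into the receiver, z up. The grey steel receiver stands on it, 90 mm long (x), 74 mm wide (y), flat top 66 mm above the bench. It is harmed by over 35 N from the pin, or over 40 N from fingers on it or its drawbar.
- mid (a point): Point fixed to the foot, 66 mm above its origin, level with the receiver's flat top. The receiver's one vertical hole (15.5 mm wide in the 10 mm top plate) lies on the frame's x line through this point, but anywhere from 9 mm before to 9 mm beyond it: the receiver is bolted through long slots. This setting is not measured and must be felt or seen; it does not shift during the work.
- under (a point): Point fixed to the foot, 30 mm above its origin: the level of the underside of the receiver's lower plate. Below the top plate the hole goes on, in line, through the drawbar (17.5 mm square, 55 to 39 mm above the bench, in line only when home) and the lower plate (16 mm wide, 38 to 30 mm above the bench); below that is free space down to the foot, where the balls spring out.
- drawbar (a joint): How far the drawbar is pulled out towards the frame's -x, in m: 0 home at its stop (holes in line), 0.06 fully out; starts 0.025 to 0.05. 4 N of friction, stays where left. Its outer end carries the tool rest: upright steel plate 90 mm wide, 8 mm thick, 30 to 100 mm above the bench; its outer face, to push on, is 98 mm before the receiver's hole when home. A 26 mm ledge behind its top edge.
- stand: Fixed light wooden block 100 x 100 mm, 66 mm high, with a 26 mm square through hole in its middle in which the pin hangs loosely by its head. Origin: centre of its underside.
- pin: Ball-lock pin, 0.14 to 0.22 kg, upright in the stand. Origin: on its axis at the flat underside of the head (66 mm above the bench both in the stand and when seated in the receiver); z up. Black head 32 mm (x) by 30 mm (y), 48 mm high; below it a steel shank 14 mm in diameter, 50 mm long, narrowing to 12 mm over the last 4 mm. Upright, it may go in at any yaw.
- button (a joint): The pin's side button: steel bar 12 mm wide, 36 mm high (7 to 43 mm above the pin's origin) on the head's +y face, standing 4 mm out. Value in m: 0 released, 0.004 pressed flush (spring, about 7 N when flush). Gripping the head across its +y and -y faces with 20 N or more presses it flush; let go, it springs back.
- ball (a joint): How far the pin's two locking balls are drawn in, in m: 0 fully out, 0.004 fully in; they follow the button. They are 6 mm in size, on the shank's +x and -x sides, 40.5 mm below the pin's origin; out, they reach 10.5 mm from the axis and cannot pass any hole of the receiver.
- can: Bystander: blue spray can, 54 mm in diameter, 130 mm high, standing. Origin: centre of its underside.
- screwdriver: Bystander: screwdriver lying on the bench, handle towards its -x. Origin: centre of its underside.
- tray: Bystander: open blue parts tray 120 x 90 x 45 mm. Origin: centre of its underside.
Mind the look-alikes: they are no part of the job. What is shaped like the pin but blue or red is not meant.

How it is judged:
By the outcome, as a careful person would: the job done as asked, in the order asked, and still so for the second after the job is handed in, with the robot touching nothing.
It also fails if it takes over 72 s, if anything falls off the work surface, if the arm or the gripper's body presses on something with over 40 N, if the wrist force passes 120 N, or if a joint passes its speed limit or range.

## Working session

There is one attempt and no reset: what is moved stays moved. The work goes in short steps, Python scripts to look and compute and a shell command to move; the robot and the scene stay as the last step left them, time stands still between calls to the robot, and variables do not carry over. Pictures are saved under pics/ and viewed, and the job is handed in when it is done.

```bash
ls -la; mkdir -p pics; cat > h.py <<'E'
import numpy as np, cv2
from rig import arm, optics, order, finder
from scipy.spatial.transform import Rotation as R
def q2R(q): return R.from_quat([q[1],q[2],q[3],q[0]]).as_matrix()
def T_of(name,pic,st):
    if name!='wrist': return np.array(pic['cam_to_world'])
    T=np.eye(4);T[:3,:3]=q2R(st['ee_rot']);T[:3,3]=st['ee_pos']
    return T@np.array(pic['mount'])
def shot(name,fn=None):
    st=arm.state(); p=optics.get_image(name)
    p['T']=T_of(name,p,st); p['st']=st
    if fn: cv2.imwrite('pics/'+fn,cv2.cvtColor(p['pixels'],cv2.COLOR_RGB2BGR))
    return p
def f_of(p): return 210/np.tan(np.radians(p['fovy'])/2)
def cloud(p):
    h,w=p['depth'].shape;f=f_of(p)
    K=np.array([[f,0,p['cx']],[0,f,p['cy']],[0,0,1.]])
    v,u=np.mgrid[0:h,0:w].astype(np.float64)
    pts=np.stack([u,v],-1).reshape(-1,1,2)
    n=cv2.undistortPoints(pts,K,np.array([p['k1'],0,0,0,0.])).reshape(h,w,2)
    d=p['depth'].astype(float)
    c=np.stack([n[...,0]*d,n[...,1]*d,d],-1)
    W=c@p['T'][:3,:3].T+p['T'][:3,3]
    W[d==0]=np.nan
    return W
def tw(p,x): return p['T'][:3,:3]@np.array(x)+p['T'][:3,3]
E
python3 - <<'E'
from h import *
np.set_printoptions(precision=1,suppress=True)
s=arm.state();print(s)
for n in ['scene','top','wrist']:
    p=shot(n,n+'0.png'); np.save(n+'0.npy',cloud(p))
    print(n,p['fovy'],p['k1'],p['T'])
    if n=='wrist':print(p['mount'])
    for t in ['frame','mid','drawbar','stand','pin','button','can','screwdriver','tray']:
        for fn in ('find_in','mark_of'):
            try:
                r=getattr(finder,fn)(p,t)
                print(t,fn,[(round(q['p'],2),tw(p,q['location'])) for q in r[:4]])
            except Exception as e: print(t,fn,e)
E
```

```text
total 12
drwxr-xr-x  3 agent agent 4096 Dec  6 23:16 .
drwxr-xr-x 23 root  root  4096 Dec  6 23:16 ..
drwxr-xr-x  2 agent agent 4096 Dec  6 23:16 pics
{'time_s': 0.0, 'joint_positions': array([ 1.3,  0.1,  1.2,  0. ,  1.8, -0.1]), 'dq': array([ 0., -0.,  0., -0.,  0.,  0.]), 'joint_efforts': array([ -0. , -45.9, -41.8,   0. ,   0. ,   0. ]), 'ee_pos': array([152.3, 580. , 215.7]), 'ee_rot': array([-0. ,  0.1,  1. , -0. ]), 'force': array([ 1.1, -1.4,  0.5]), 'ft_torque': array([ 0.1, -0. ,  0. ]), 'width': 85.50044905550892}
scene 47.99647889101765 -0.021913504528291376 [[  -0.8    0.4   -0.5 1109.6]
 [   0.6    0.5   -0.5  664.6]
 [   0.    -0.7   -0.7  898.5]
 [   0.     0.     0.     1. ]]
frame find_in [(0.77, array([576.3, 250.4,  51.4]))]
frame mark_of [(0.88, array([585.3, 244.2,  -3.5])), (0.25, array([582. , 246.6,  63.6]))]
mid find_in [(0.71, array([575.4, 252.7,  55. ]))]
mid mark_of [(0.65, array([580.6, 246. ,  63.5]))]
drawbar find_in [(0.87, array([474.7, 234.7,  67. ]))]
drawbar mark_of it knows: can, frame, mid, pin, screwdriver, stand, tray, under
stand find_in [(0
[... 2322 characters left out ...]
572529134921 0.0064350414573349736 [[  0.3   0.9   0.3  73.4]
 [  1.   -0.2  -0.1 600.9]
 [  0.    0.3  -0.9 375.1]
 [  0.    0.    0.    1. ]]
[[  -0.    -0.9   -0.3   81.7]
 [   1.    -0.    -0.    -0.1]
 [  -0.    -0.3    0.9 -158.2]
 [   0.     0.     0.     1. ]]
frame find_in []
frame mark_of []
mid find_in []
mid mark_of []
drawbar find_in []
drawbar mark_of it knows: can, frame, mid, pin, screwdriver, stand, tray, under
stand find_in []
stand mark_of []
pin find_in []
pin mark_of []
button find_in []
button mark_of it knows: can, frame, mid, pin, screwdriver, stand, tray, under
can find_in []
can mark_of []
screwdriver find_in []
screwdriver mark_of []
tray find_in []
tray mark_of []
```

View pics/scene0.png

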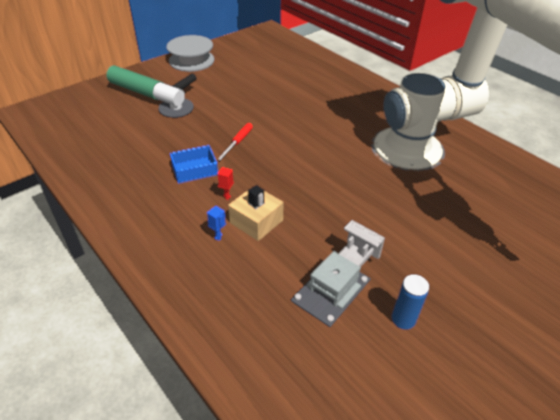

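View pics/top0.png

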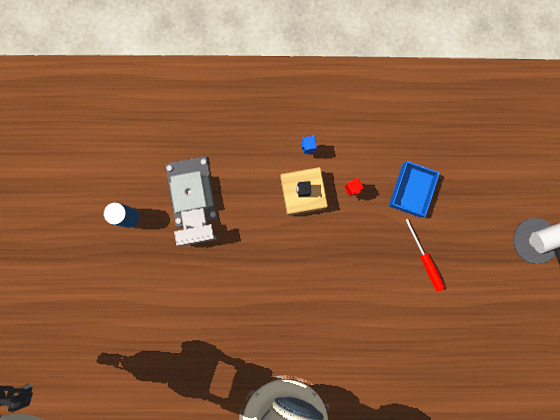

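```bash
python3 - <<'E'
from h import arm
print(arm.state()['time_s'])
E
```

```text
2.55
```

```bash
cat > m.py <<'E'
from h import *
np.set_printoptions(precision=1,suppress=True)
for n in ['top','scene']:
    W=np.load(n+'0.npy')
    def rect(c,r,z0,z1):
        m=(abs(W[...,2]-(z0+z1)/2)<(z1-z0)/2)&(np.hypot(W[...,0]-c[0],W[...,1]-c[1])<r)
        q=W[m]; 
        if len(q)<5: print('few');return
        b=cv2.minAreaRect(q[:,:2].astype(np.float32)); print(n,c,len(q),'zmed',np.median(q[:,2]),b,'\n',cv2.boxPoints(b))
    rect((584,244),90,58,74)   # receiver top
    rect((584,244),110,4,13) #foot
    rect((475,228),60,92,108) # rest top
    rect((577,-43),80,60,74) # stand top
    rect((577,-43),40,105,125) # pin head
    rect((515,400),50,115,140) # can
im=cv2.imread('pics/top0.png'); 
a=cv2.resize(im[140:260,150:340],None,fx=4,fy=4,interpolation=cv2.INTER_CUBIC); cv2.imwrite('pics/top0z.png',a)
E
python3 m.py
```

```text
top (584, 244) 1095 zmed 65.166313092255 ((556.7366943359375, 240.07546997070312), (123.22687530517578, 75.42979431152344), 11.286865234375) 
 [[488.9 265. ]
 [503.7 191. ]
 [624.5 215.1]
 [609.8 289.1]]
top (584, 244) 1081 zmed 7.716645678019859 ((591.7583618164062, 243.71566772460938), (193.7610626220703, 207.45201110839844), 11.612573623657227) 
 [[476.  325.8]
 [517.7 122.6]
 [707.5 161.6]
 [665.8 364.8]]
top (475, 228) 541 zmed 99.61415969261998 ((463.23468017578125, 221.66310119628906), (33.98365020751953, 90.05438995361328), 10.978291511535645) 
 [[438.  262.6]
 [455.1 174.2]
 [488.5 180.7]
 [471.3 269.1]]
top (577, -43) 1379 zmed 65.4963192446321 ((576.58349609375, -44.75069046020508), (100.80488586425781, 100.40089416503906), 10.11019515991211) 
 [[ 518.2   -4.2]
 [ 535.8 -103. ]
 [ 635.   -85.3]
 [ 617.4   13.5]]
top (577, -43) 176 zmed 112.75509933688875 ((576.0396118164062, -41.5194091796875), (31.49755859375, 34.10478973388672), 4.7595648765563965) 
 [[558.9 -25.8]
 [561.8 -59.8]
 [593.1 -57.2]
 [590.3 -23.2]]
top (515, 400) 408 zmed 128.8572815076359 ((511.1730041503906
[... 701 characters left out ...]
33) 
 [[439.5 265.8]
 [454.3 175.7]
 [491.8 181.8]
 [477.  272. ]]
scene (577, -43) 843 zmed 65.54989093816641 ((579.0770874023438, -43.08045959472656), (103.73656463623047, 104.53553009033203), 10.038897514343262) 
 [[ 518.9   -0.7]
 [ 537.1 -103.6]
 [ 639.3  -85.5]
 [ 621.    17.4]]
scene (577, -43) 145 zmed 112.30848272453602 ((578.2094116210938, -40.35138702392578), (32.811119079589844, 34.8982048034668), 7.075439929962158) 
 [[559.8 -25.1]
 [564.1 -59.7]
 [596.6 -55.6]
 [592.3 -21. ]]
scene (515, 400) 486 zmed 128.61836724869505 ((516.5165405273438, 405.906005859375), (51.2176513671875, 49.67214584350586), 65.76935577392578) 
 [[483.4 392.7]
 [528.7 372.4]
 [549.7 419.1]
 [504.4 439.5]]
```

View pics/top0z.png

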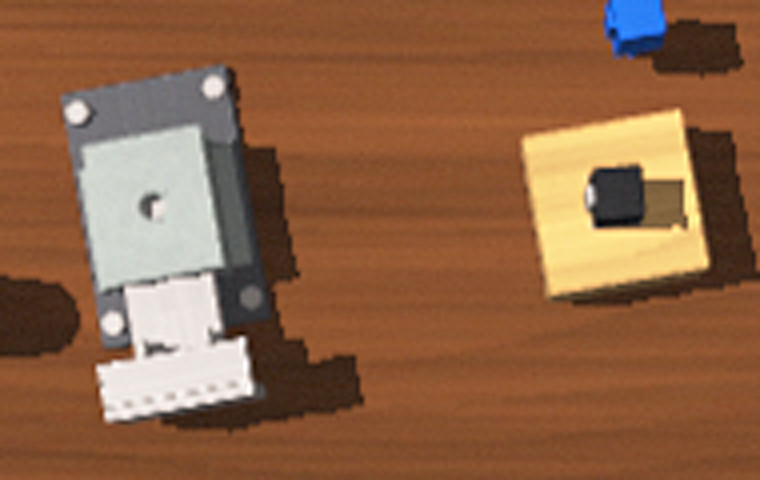

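```bash
cat >> h.py <<'E'
def goto(pos,yaw,st=None):
    """shift & rotvec in tool axes to TCP pos with tool x = -[cos yaw, sin yaw], pointing down"""
    st=st or arm.state(); Rc=q2R(st['ee_rot'])
    x=-np.array([np.cos(yaw),np.sin(yaw),0]);z=np.array([0,0,-1.]);y=np.cross(z,x)
    Rt=np.stack([x,y,z],1)
    d=Rc.T@(np.array(pos)-st['ee_pos'])/1000
    rv=R.from_matrix(Rc.T@Rt).as_rotvec()
    print('shift m',np.round(d,4),'rotvec',np.round(rv,4))
    return d,rv
def pix2plane(p,u,v,z):
    f=f_of(p);K=np.array([[f,0,p['cx']],[0,f,p['cy']],[0,0,1.]])
    n=cv2.undistortPoints(np.array([[[u,v]]],float),K,np.array([p['k1'],0,0,0,0.])).ravel()
    r=p['T'][:3,:3]@np.array([n[0],n[1],1]);o=p['T'][:3,3]
    return o+r*(z-o[2])/r[2]
E
python3 - <<'E'
from h import *
np.set_printoptions(precision=4,suppress=True)
p=shot('top')
print(q2R(p['st']['ee_rot']))
print(pix2plane(p,187.5,191.5,66))
goto([385,208,150],0.18)
E
```

```text
[[-0.9672  0.254  -0.    ]
 [ 0.254   0.9672 -0.    ]
 [ 0.     -0.     -1.    ]]
[572.3282 242.9406  66.    ]
shift m [-0.3195 -0.3011  0.0669] rotvec [ 0.      0.     -0.4368]
```

```bash
python3 -m jog '{"xyz":[[-0.32,-0.301,0.016],[-0.32,-0.301,0.016],[-0.32,-0.301,0.016],[-0.32,-0.301,0.016],[-0.32,-0.301,0.016],[-0.32,-0.301,0.016],[-0.32,-0.301,0.016],[-0.32,-0.301,0.016],[-0.32,-0.301,0.016],[-0.32,-0.301,0.016]],"rotation":[[0,0,-0.11],[0,0,-0.22],[0,0,-0.33],[0,0,-0.437],[0,0,-0.437],[0,0,-0.437],[0,0,-0.437],[0,0,-0.437],[0,0,-0.437],[0,0,-0.437]],"claw":[0,0,0,0,0,0,0,0,0,0]}' 40
python3 - <<'E'
from h import *
np.set_printoptions(precision=4,suppress=True)
print(arm.state())
goto([385,208,200],0.18)
p=shot('wrist','wrist1.png'); np.save('wrist1.npy',cloud(p));np.save('wrist1T.npy',p['T'])
E
```

```text
time_s: 3.43
ee_pos: [373.9, 225.6, 202.0]
ee_rot: [0.001, -0.09, 0.996, 0.0]
force: [0.8, 0.8, -0.1]
width: 0.2
{'time_s': 3.4333, 'joint_positions': array([ 0.4649, -0.3555,  1.6651,  0.    ,  1.8308, -1.2864]), 'dq': array([-1.1477, -0.0355,  0.0623,  0.0008, -0.0311, -1.1368]), 'joint_efforts': array([  6.0781, -27.796 , -41.54  ,  -0.01  ,   0.4684,   1.5343]), 'ee_pos': array([373.8715, 225.5564, 202.0115]), 'ee_rot': array([ 0.0006, -0.0901,  0.9959,  0.0002]), 'force': array([ 0.7841,  0.7978, -0.1053]), 'ft_torque': array([ 0.0386, -0.0106, -0.0541]), 'width': 0.16422099044497793}
shift m [-0.0078 -0.0193  0.002 ] rotvec [0.0004 0.0012 0.0005]
```

View pics/wrist1.png

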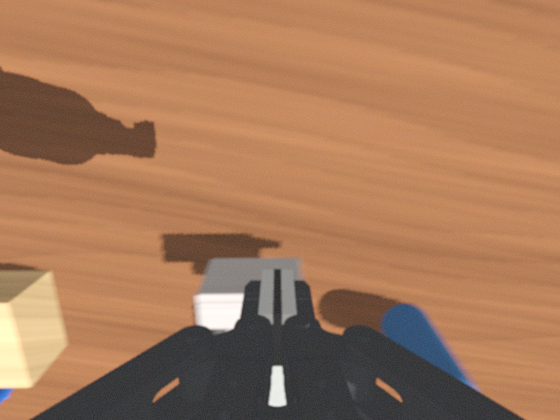

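```bash
python3 -m jog '{"xyz":[[0,-0.004,0],[0,-0.004,0.04],[0,-0.004,0.08],[0,-0.004,0.11],[0,-0.004,0.135],[0,-0.004,0.135],[0,-0.004,0.135]],"rotation":[[0,0,0],[0,0,0],[0,0,0],[0,0,0],[0,0,0],[0,0,0],[0,0,0]],"claw":[0,0,0,0,0,0,0]}' 40
python3 - <<'E'
from h import *
np.set_printoptions(precision=4,suppress=True)
goto([415,213,65],0.18)
p=shot('scene','scene2.png')
print(p['st']['ee_pos'],p['st']['force'])
E
```

```text
time_s: 4.07
ee_pos: [372.7, 224.0, 66.1]
ee_rot: [-0.001, -0.091, 0.996, -0.0]
force: [-0.3, -0.3, 1.2]
width: 0.2
shift m [-0.0396 -0.0185  0.0009] rotvec [-0.0004 -0.0028  0.0019]
[372.6679 224.0063  66.0516] [-0.3039 -0.2679  1.1566]
```

View pics/scene2.png

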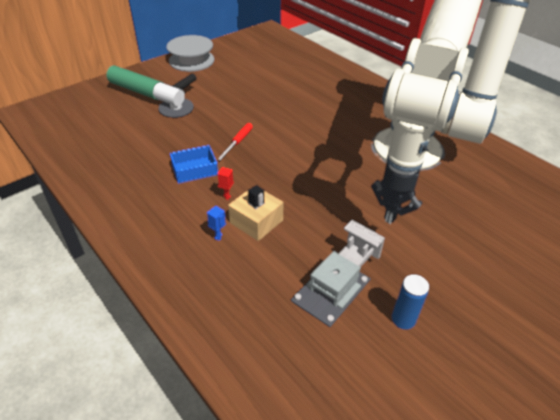

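```bash
python3 -m jog '{"xyz":[[0,-0.0185,0.001],[-0.02,-0.0185,0.001],[-0.04,-0.0185,0.001],[-0.045,-0.0185,0.001],[-0.048,-0.0185,0.001],[-0.051,-0.0185,0.001],[-0.054,-0.0185,0.001],[-0.057,-0.0185,0.001],[-0.06,-0.0185,0.001]],"rotation":[[0,0,0],[0,0,0],[0,0,0],[0,0,0],[0,0,0],[0,0,0],[0,0,0],[0,0,0],[0,0,0]],"claw":[0,0,0,0,0,0,0,0,0]}' 40
python3 -m jog '{"xyz":[[-0.003,0,0],[-0.006,0,0],[-0.009,0,0],[-0.011,0,0]],"rotation":[[0,0,0],[0,0,0],[0,0,0],[0,0,0]],"claw":[0,0,0,0]}' 40
python3 - <<'E'
from h import *
np.set_printoptions(precision=4,suppress=True)
p=shot('scene','scene3.png')
W=cloud(p)
m=(abs(W[...,2]-99)<6)&(abs(W[...,1]-230)<60)&(W[...,0]>440)&(W[...,0]<540)
print(cv2.boxPoints(cv2.minAreaRect(W[m][:,:2].astype(np.float32))))
print(p['st']['ee_pos'],p['st']['force'])
E
```

```text
time_s: 4.87
ee_pos: [436.3, 216.2, 65.9]
ee_rot: [0.0, -0.09, 0.996, 0.0]
force: [-0.0, -0.7, -0.0]
width: -0.1
time_s: 5.2
ee_pos: [447.0, 218.1, 65.8]
ee_rot: [-0.0, -0.09, 0.996, 0.0]
force: [-5.9, 1.0, 3.3]
width: -0.1
[[434.6243 263.0806]
 [454.0065 174.4659]
 [502.0024 184.9638]
 [482.6202 273.5784]]
[446.9986 218.1286  65.763 ] [-5.9167  1.0481  3.2655]
```

```bash
python3 -m jog '{"xyz":[[-0.003,0,0],[-0.006,0,0],[-0.009,0,0],[-0.011,0,0],[-0.013,0,0]],"rotation":[[0,0,0],[0,0,0],[0,0,0],[0,0,0],[0,0,0]],"claw":[0,0,0,0,0]}' 40
python3 -m jog '{"xyz":[[-0.001,0,0],[-0.002,0,0],[-0.003,0,0],[-0.004,0,0]],"rotation":[[0,0,0],[0,0,0],[0,0,0],[0,0,0]],"claw":[0,0,0,0]}' 40
python3 - <<'E'
from h import *
p=shot('top','top4.png')
im=cv2.imread('pics/top4.png');cv2.imwrite('pics/top4z.png',cv2.resize(im[130:270,140:300],None,fx=4,fy=4,interpolation=cv2.INTER_CUBIC))
E
```

```text
time_s: 5.67
ee_pos: [460.1, 220.6, 65.7]
ee_rot: [-0.0, -0.09, 0.996, 0.0]
force: [-4.1, 1.1, 2.1]
width: 0.4
time_s: 6.0
ee_pos: [463.8, 221.2, 65.6]
ee_rot: [-0.0, -0.09, 0.996, 0.0]
force: [-4.4, 1.9, 1.8]
width: 0.1
```

View pics/top4z.png

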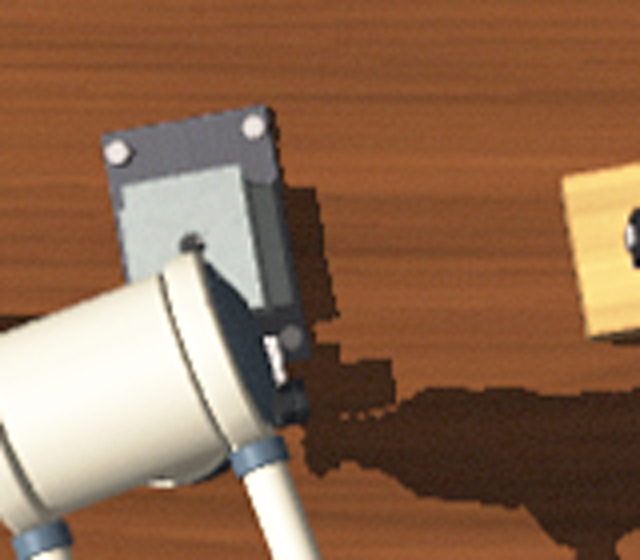

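```bash
for i in 1; do :; done
python3 -m jog '{"xyz":[[-0.001,0,0],[-0.002,0,0],[-0.003,0,0],[-0.004,0,0]],"rotation":[[0,0,0],[0,0,0],[0,0,0],[0,0,0]],"claw":[0,0,0,0]}' 40
python3 -m jog '{"xyz":[[-0.001,0,0],[-0.002,0,0]],"rotation":[[0,0,0],[0,0,0]],"claw":[0,0]}' 40
```

```text
time_s: 6.38
ee_pos: [467.8, 221.8, 65.6]
ee_rot: [-0.0, -0.09, 0.996, 0.0]
force: [-4.2, 1.9, 0.9]
width: -0.1
time_s: 6.55
ee_pos: [468.7, 221.9, 65.6]
ee_rot: [-0.002, -0.09, 0.996, -0.0]
force: [-13.1, 0.9, 5.5]
width: 0.1
```

```bash

python3 -m jog '{"xyz":[[-0.0005,0,0],[-0.0005,0,0]],"rotation":[[0,0,0],[0,0,0]],"claw":[0,0]}' 40
python3 -c "
from h import *
print(arm.state()['ee_pos'],arm.state()['force'])"
```

```text
time_s: 6.72
ee_pos: [468.7, 221.9, 65.6]
ee_rot: [-0.002, -0.09, 0.996, -0.0]
force: [-12.3, 0.4, 5.2]
width: 0.1
[468.67080282 221.93179276  65.59878954] [-12.34403057   0.41780468   5.23267548]
```

```bash

python3 -m jog '{"xyz":[[-0.0005,0,0],[-0.001,0,0],[-0.001,0,0]],"rotation":[[0,0,0],[0,0,0],[0,0,0]],"claw":[0,0,0]}' 40
```

```text
time_s: 6.97
ee_pos: [468.6, 221.9, 65.6]
ee_rot: [-0.003, -0.09, 0.996, -0.0]
force: [-16.8, -1.0, 8.0]
width: 0.2
```

```bash

python3 -m jog '{"xyz":[[0.01,0,0],[0.03,0,0],[0.05,0,-0.02],[0.05,0,-0.06],[0.04,0,-0.1],[0.01,0,-0.14],[-0.03,0,-0.165],[-0.07,0,-0.165],[-0.11,0,-0.165],[-0.15,0,-0.165]],"rotation":[[0,0,0],[0,0,0],[0,0,0],[0,0,0],[0,0,0],[0,0,0],[0,0,0],[0,0,0],[0,0,0],[0,0,0]],"claw":[0,0,0,0.04,0.08,0.08,0.08,0.08,0.08,0.08]}' 40
python3 -m jog '{"xyz":[[-0.02,0,0],[-0.02,0,0],[-0.02,0,0],[-0.02,0,0]],"rotation":[[0,0,0],[0,0,0],[0,0,0],[0,0,0]],"claw":[0.08,0.08,0.08,0.08]}' 40
python3 - <<'E'
from h import *
np.set_printoptions(precision=4,suppress=True)
p=shot('wrist','wrist5.png'); np.save('wrist5.npy',cloud(p));import pickle;pickle.dump(p,open('w5.pkl','wb'))
print(p['st'])
E
```

```text
time_s: 7.8
ee_pos: [615.9, 247.8, 232.5]
ee_rot: [0.003, -0.089, 0.996, -0.0]
force: [0.7, 1.1, 0.4]
width: 79.8
time_s: 8.13
ee_pos: [632.4, 251.2, 230.8]
ee_rot: [0.0, -0.09, 0.996, -0.0]
force: [-0.2, -0.5, 0.1]
width: 80.4
{'time_s': 8.1333, 'joint_positions': array([ 0.3285,  0.3212,  0.945 , -0.0007,  1.8749, -1.4221]), 'dq': array([ 0.0072, -0.044 ,  0.014 ,  0.0047,  0.0058, -0.0016]), 'joint_efforts': array([ -0.3664, -53.4185, -41.1529,  -0.0429,  -0.0921,  -0.001 ]), 'ee_pos': array([632.4358, 251.2314, 230.7546]), 'ee_rot': array([ 0.0004, -0.0897,  0.996 , -0.0003]), 'force': array([-0.2051, -0.4689,  0.0508]), 'ft_torque': array([0.0105, 0.0185, 0.0095]), 'width': 80.39263775731838}
```

View pics/wrist5.png

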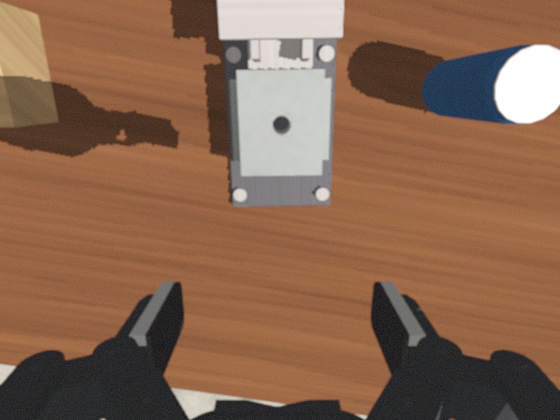

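```bash
cat > hole.py <<'E'
from h import *
import pickle,sys
np.set_printoptions(precision=2,suppress=True)
p=pickle.load(open(sys.argv[1],'rb'));u0,v0=map(int,sys.argv[2:4])
g=cv2.cvtColor(p['pixels'],cv2.COLOR_RGB2GRAY)
s=g[v0-16:v0+17,u0-16:u0+17].astype(float)
th=(s.min()+np.median(s))/2
n,l,st,c=cv2.connectedComponentsWithStats((s<th).astype(np.uint8))
for i in range(1,n): print(st[i],c[i]+[u0-16,v0-16], pix2plane(p,c[i][0]+u0-16,c[i][1]+v0-16,66))
W=cloud(p)
m=(abs(W[...,2]-66)<6)&(np.hypot(W[...,0]-575,W[...,1]-243)<80)&(W[...,0]>530)
b=cv2.minAreaRect(W[m][:,:2].astype(np.float32));print(b,np.median(W[m][:,2]));print(cv2.boxPoints(b))
E
python3 hole.py w5.pkl 281 124
python3 - <<'E'
from h import *
import pickle
p=pickle.load(open('w5.pkl','rb'))
for u,v in [(239.5,195),(322,194),(327,53),(234,54)]: print(pix2plane(p,u,v,11))
E
```

```text
[  8   8  17  18 222] [281.07 124.31] [575.79 244.07  66.  ]
((576.1944580078125, 243.72833251953125), (90.88142395019531, 75.00393676757812), 10.872766494750977) 67.07587139091063
[[524.5  271.99]
 [538.64 198.33]
 [627.89 215.47]
 [613.75 289.13]]
[662.28416573 214.0945267   11.        ]
[645.0519815  303.16013261  11.        ]
[505.91004789 277.0960382   11.        ]
[522.79855323 188.42175448  11.        ]
```

```bash

python3 -m jog '{"xyz":[[0.007,-0.04,0],[0.013,-0.08,0],[0.02,-0.12,0],[0.027,-0.16,0.01],[0.034,-0.2,0.015],[0.04,-0.24,0.02],[0.047,-0.282,0.02],[0.047,-0.282,0.02],[0.047,-0.282,0.02],[0.047,-0.282,0.02]],"rotation":[[0,0,0],[0,0,0],[0,0,0],[0,0,0],[0,0,0],[0,0,0],[0,0,0],[0,0,0],[0,0,0],[0,0,0]],"claw":[0.08,0.08,0.08,0.08,0.08,0.08,0.08,0.08,0.08,0.08]}' 40
python3 -m jog '{"xyz":[[0,0,0]],"rotation":[[0,0,0]],"claw":[0.08]}' 40
python3 - <<'E'
from h import *
np.set_printoptions(precision=2,suppress=True)
p=shot('wrist','wrist6.png');import pickle;pickle.dump(p,open('w6.pkl','wb'))
print(p['st']['ee_pos'])
W=cloud(p)
for z0,r in ((113.5,40),(65.5,90)):
    m=(abs(W[...,2]-z0)<6)&(np.hypot(W[...,0]-577,W[...,1]+43)<r)
    b=cv2.minAreaRect(W[m][:,:2].astype(np.float32));print(b,np.median(W[m][:,2]));print(cv2.boxPoints(b))
im=cv2.imread('pics/wrist6.png');cv2.imwrite('pics/wrist6z.png',cv2.resize(im[60:200,190:370],None,fx=4,fy=4,interpolation=cv2.INTER_CUBIC))
E
```

```text
time_s: 9.02
ee_pos: [636.1, -33.9, 212.1]
ee_rot: [0.001, -0.09, 0.996, -0.0]
force: [0.7, 0.2, 0.6]
width: 80.3
time_s: 9.1
ee_pos: [636.3, -32.7, 211.8]
ee_rot: [0.001, -0.091, 0.996, 0.0]
force: [0.8, -0.7, -0.6]
width: 80.0
[636.32 -32.75 211.81]
((579.5570678710938, -41.449073791503906), (32.60763168334961, 33.92837905883789), 4.728407382965088) 114.8908217400926
[[561.91 -25.89]
 [564.71 -59.7 ]
 [597.2  -57.01]
 [594.41 -23.2 ]]
((579.6627197265625, -44.03529357910156), (100.6243896484375, 100.9707260131836), 10.243001937866211) 67.09627900202693
[[ 521.17   -3.3 ]
 [ 539.13 -102.66]
 [ 638.15  -84.77]
 [ 620.2    14.59]]
```

View pics/wrist6.png

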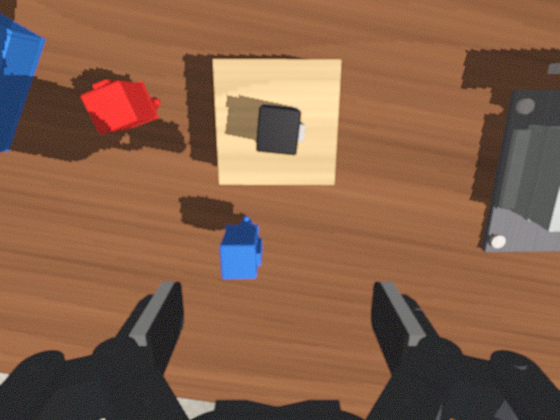

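View pics/wrist6z.png

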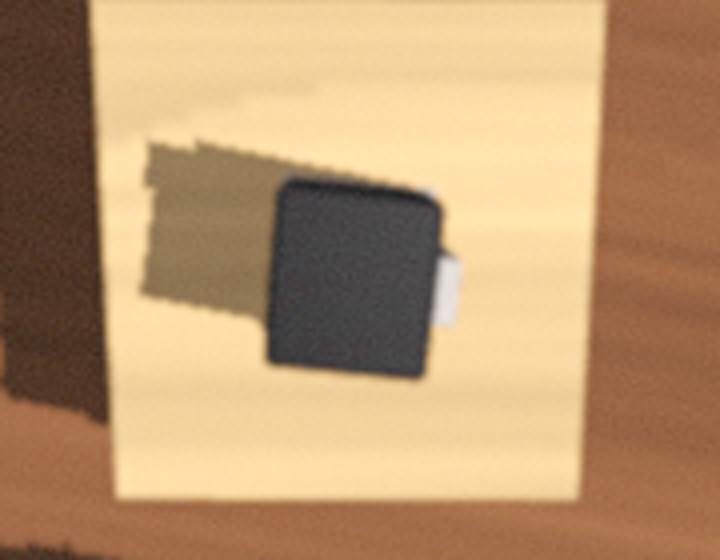

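```bash
python3 - <<'E'
from h import *
goto([579.7,-43.4,150],0.082);goto([579.7,-43.4,86],0.082)
E
```

```text
shift m [ 0.0578 -0.0004  0.0615] rotvec [-1.000e-04  1.400e-03  1.002e-01]
shift m [ 0.0579 -0.0004  0.1255] rotvec [-1.000e-04  1.400e-03  1.002e-01]
```

```bash
python3 -m jog '{"xyz":[[0.03,0,0],[0.058,0,0.015],[0.058,0,0.04],[0.058,0,0.062],[0.058,0,0.062],[0.058,0,0.062],[0.058,0,0.062]],"rotation":[[0,0,0.05],[0,0,0.1],[0,0,0.1],[0,0,0.1],[0,0,0.1],[0,0,0.1],[0,0,0.1]],"claw":[0.08,0.08,0.08,0.08,0.08,0.08,0.08]}' 40
python3 - <<'E'
from h import *
s=arm.state();print(s['ee_pos']);goto([579.7,-43.4,86],0.082)
E
```

```text
time_s: 9.73
ee_pos: [580.1, -43.8, 150.3]
ee_rot: [0.001, -0.041, 0.999, -0.0]
force: [0.7, 0.7, 1.0]
width: 80.3
[580.08454433 -43.77030551 150.28537067]
shift m [0.0005 0.0004 0.0643] rotvec [-0.0004  0.0017 -0.0004]
```

```bash
python3 -m jog '{"xyz":[[0.0005,0.0004,0.02],[0.0005,0.0004,0.04],[0.0005,0.0004,0.055],[0.0005,0.0004,0.0643],[0.0005,0.0004,0.0643],[0.0005,0.0004,0.0643]],"rotation":[[0,0,0],[0,0,0],[0,0,0],[0,0,0],[0,0,0],[0,0,0]],"claw":[0.08,0.08,0.08,0.07,0.06,0.05]}' 40
python3 -m jog '{"xyz":[[0,0,0],[0,0,0],[0,0,0],[0,0,0],[0,0,0],[0,0,0],[0,0,0]],"rotation":[[0,0,0],[0,0,0],[0,0,0],[0,0,0],[0,0,0],[0,0,0],[0,0,0]],"claw":[0.042,0.036,0.03,0.025,0.02,0.02,0.02]}' 60
python3 - <<'E'
from h import *
np.set_printoptions(precision=3,suppress=True)
s=arm.state();print(s['ee_pos'],s['force'],s['ft_torque'],s['width'])
E
```

```text
time_s: 10.23
ee_pos: [579.5, -44.1, 85.5]
ee_rot: [0.001, -0.04, 0.999, -0.0]
force: [0.1, -0.5, 0.5]
width: 50.7
time_s: 10.82
ee_pos: [580.1, -44.6, 86.7]
ee_rot: [0.002, -0.04, 0.999, -0.001]
force: [-0.7, -0.9, 7.1]
width: 28.2
[580.075 -44.642  86.665] [-0.659 -0.946  7.084] [-0.079 -0.003  0.027] 28.241067448669213
```

```bash
python3 -m jog '{"xyz":[[0,0,-0.003],[0,0,-0.012],[0,0,-0.03],[0,0,-0.05],[0,0,-0.075],[0,0,-0.085],[0,0,-0.085],[0,0,-0.085]],"rotation":[[0,0,0],[0,0,0],[0,0,0],[0,0,0],[0,0,0],[0,0,0],[0,0,0],[0,0,0]],"claw":[0.02,0.02,0.02,0.02,0.02,0.02,0.02,0.02]}' 60
python3 - <<'E'
from h import *
np.set_printoptions(precision=3,suppress=True)
s=arm.state();print(s['ee_pos'],s['force'],s['ft_torque'],s['width'])
p=shot('wrist','wrist7.png')
p=shot('scene','scene7.png');im=cv2.imread('pics/scene7.png');cv2.imwrite('pics/scene7z.png',cv2.resize(im[90:270,170:350],None,fx=3.3,fy=3.3,interpolation=cv2.INTER_CUBIC))
E
```

```text
time_s: 11.48
ee_pos: [579.1, -44.2, 169.3]
ee_rot: [0.0, -0.04, 0.999, -0.0]
force: [-0.7, -0.5, -2.9]
width: 28.3
[579.079 -44.238 169.345] [-0.736 -0.537 -2.881] [-0.024  0.004  0.031] 28.3318249391843
```

View pics/wrist7.png

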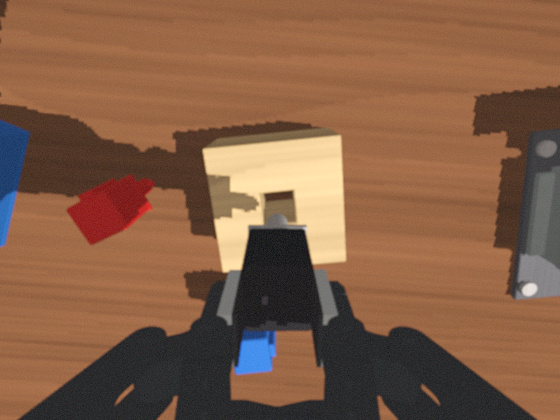

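View pics/scene7z.png

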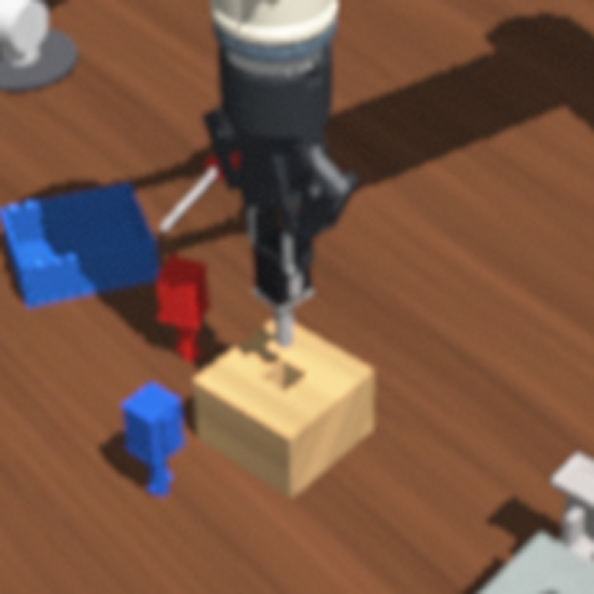

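```bash
python3 - <<'E'
from h import *
np.set_printoptions(precision=2,suppress=True)
p=shot('wrist'); p['T']=np.array(p['mount']); W=cloud(p)
for v in range(212,300,6):
    for us in ([258,270,281,292,304],):
        print(v,[W[v,u].round(1).tolist() for u in us])
m=np.zeros(W.shape[:2],bool); m[232:290,258:305]=1
q=W[m]; q=q[np.abs(q[:,0]-np.nanmedian(q[:,0]))<3]
A=np.c_[q[:,1],q[:,2],np.ones(len(q))]
print(np.linalg.lstsq(A,q[:,0],rcond=None)[0], q.mean(0))
E
```

```text
212 [[-3.0, -14.9, 99.9], [-15.8, -6.6, 139.0], [-14.9, 3.0, 136.2], [-14.3, 12.5, 134.2], [-2.7, 20.1, 99.1]]
218 [[-7.5, -15.0, 99.1], [5.2, -5.0, 62.4], [6.8, 2.1, 57.9], [-14.0, 11.9, 117.7], [-7.7, 20.2, 99.4]]
224 [[-12.8, -15.1, 100.3], [6.1, -4.8, 48.4], [6.5, 2.0, 47.4], [-14.5, 11.3, 104.6], [-13.0, 20.5, 100.5]]
230 [[16.0, -10.2, 12.5], [15.9, -4.0, 12.8], [16.1, 1.6, 12.3], [16.1, 7.3, 12.2], [15.4, 13.5, 13.9]]
236 [[16.3, -9.7, 3.6], [15.7, -3.9, 5.1], [15.9, 1.5, 4.5], [15.3, 7.0, 6.0], [15.9, 12.9, 4.5]]
242 [[15.6, -9.5, -2.2], [16.0, -3.7, -3.4], [16.2, 1.4, -3.6], [16.0, 6.6, -3.4], [16.2, 12.2, -3.9]]
248 [[15.7, -9.1, -9.6], [16.0, -3.6, -10.2], [16.3, 1.4, -10.9], [16.3, 6.3, -10.9], [16.0, 11.8, -10.3]]
254 [[16.1, -8.7, -16.7], [16.1, -3.5, -16.8], [15.8, 1.3, -16.1], [15.9, 6.1, -16.5], [16.2, 11.3, -17.1]]
260 [[16.3, -8.4, -23.1], [15.7, -3.4, -21.8], [16.2, 1.2, -23.0], [16.2, 5.8, -23.0], [16.1, 10.9, -22.9]]
266 [[15.7, -8.2, -27.5], [15.5, -3.3, -27.1], [15.4, 1.2, -26.9], [15.4, 5.7, -27.0], [15.4, 10.6, -27.0]]
272 [[13.6, -8.2, -28.8], [13.9, -3.3, -29.2], [13.7, 1.2, -28.8], [12.9, 5.7, -27.3], [13.8, 10.5, -29.1]]
278 [[10.6, -8.2, -28.2], [10.6, -3.3, -28.2], [11.2, 1.2, -29.3], [10.6, 5.7, -28.3], [10.5, 10.6, -28.0]]
284 [[8.2, -8.2, -28.9], [8.0, -3.3, -28.6], [8.0, 1.2, -28.5], [7.4, 5.8, -27.5], [8.3, 10.6, -29.1]]
290 [[4.7, -8.4, -27.7], [5.5, -3.3, -29.0], [5.4, 1.2, -28.9], [5.2, 5.8, -28.5], [5.5, 10.7, -29.1]]
296 [[3.0, -8.3, -29.5], [2.7, -3.4, -29.1], [2.0, 1.2, -28.0], [3.0, 5.7, -29.6], [2.1, 10.8, -28.1]]
[-0.    0.03 16.02] [ 15.62   1.36 -13.48]
```

```bash
python3 - <<'E'
from h import *
import pickle
np.set_printoptions(precision=2,suppress=True)
p=shot('wrist'); p['T']=np.array(p['mount']); W=cloud(p); print(p['cx'],p['cy'],p['T'])
for v in (216,220,224):
    r=[(u,W[v,u,0].round(1),W[v,u,1].round(1),W[v,u,2].round(0),p['pixels'][v,u].tolist()) for u in range(262,298,2)]
    print(v,r)
for v in (232,240,250):
    ok=[u for u in range(230,340) if abs(W[v,u,0]-16)<1.5]; print(v,ok[0],ok[-1],W[v,ok[0],1],W[v,ok[-1],1])
E
```

```text
276.9873394605509 215.01140078470488 [[  -0.     -0.95   -0.32   81.75]
 [   1.     -0.     -0.     -0.41]
 [  -0.     -0.32    0.95 -158.18]
 [   0.      0.      0.      1.  ]]
216 [(262, np.float64(-12.2), np.float64(-12.7), np.float64(118.0), [210, 177, 127]), (264, np.float64(-16.3), np.float64(-11.5), np.float64(129.0), [147, 121, 84]), (266, np.float64(-16.1), np.float64(-9.8), np.float64(129.0), [135, 108, 74]), (268, np.float64(-16.1), np.float64(-8.1), np.float64(129.0), [134, 112, 84]), (270, np.float64(-15.8), np.float64(-6.4), np.float64(128.0), [123, 110, 92]), (272, np.float64(6.5), np.float64(-3.7), np.float64(63.0), [112, 105, 100]), (274, np.float64(6.6), np.float64(-2.4), np.float64(62.0), [111, 105, 104]), (276, np.float64(7.0), np.float64(-1.1), np.float64(61.0), [112, 108, 103]), (278, np.float64(6.7), np.float64(0.2), np.float64(62.0), [119, 113, 111]), (280, np.float64(6.6), np.float64(1.5), np.float64(62.0), [122, 116, 112]), (282, np.float64(5.7), np.float64(2.9), np.float64(65.0), [133, 127, 122]), (284, np.float64(-15.1), np.float64(5.5), np.float64(126.0),
[... 2746 characters left out ...]
, (284, np.float64(5.2), np.float64(3.9), np.float64(51.0), [132, 126, 123]), (286, np.float64(3.1), np.float64(5.3), np.float64(57.0), [144, 138, 134]), (288, np.float64(-14.2), np.float64(8.2), np.float64(104.0), [126, 115, 104]), (290, np.float64(-14.2), np.float64(9.8), np.float64(104.0), [121, 106, 91]), (292, np.float64(-14.4), np.float64(11.3), np.float64(104.0), [118, 103, 90]), (294, np.float64(-14.1), np.float64(12.9), np.float64(104.0), [123, 106, 92]), (296, np.float64(-12.7), np.float64(14.2), np.float64(100.0), [171, 144, 109])]
232 248 304 -15.394756115614419 13.399167983861753
240 247 306 -14.864741978870711 13.61058351087135
250 245 308 -14.864904786449502 13.693103456539832
```

```bash
python3 - <<'E'
from h import *
goto([575.6,244.85,160],0.082)
E
```

```text
shift m [-0.0206  0.2882  0.0073] rotvec [ 0.0007 -0.0034 -0.0018]
```

```bash
python3 -m jog '{"xyz":[[-0.002,0.025,0],[-0.004,0.06,0],[-0.007,0.1,0],[-0.01,0.14,0],[-0.013,0.18,0],[-0.016,0.22,0],[-0.018,0.25,0],[-0.02,0.275,0],[-0.0206,0.2882,0],[-0.0206,0.2882,0]],"rotation":[[0,0,0],[0,0,0],[0,0,0],[0,0,0],[0,0,0],[0,0,0],[0,0,0],[0,0,0],[0,0,0],[0,0,0]],"claw":[0.02,0.02,0.02,0.02,0.02,0.02,0.02,0.02,0.02,0.02]}' 60
python3 -m jog '{"xyz":[[0,0,0.01],[0,0,0.015],[0,0,0.015]],"rotation":[[0,0,0],[0,0,0],[0,0,0]],"claw":[0.02,0.02,0.02]}' 60
python3 - <<'E'
from h import *
np.set_printoptions(precision=3,suppress=True)
s=arm.state();print(s['ee_pos'],s['force'],s['ft_torque'],s['width'])
goto([575.6,244.85,138],0.082)
p=shot('wrist','wrist8.png');import pickle;pickle.dump(p,open('w8.pkl','wb'))
p=shot('scene','scene8.png');im=cv2.imread('pics/scene8.png');cv2.imwrite('pics/scene8z.png',cv2.resize(im[190:330,270:430],None,fx=4,fy=4,interpolation=cv2.INTER_CUBIC))
E
```

```text
time_s: 12.52
ee_pos: [575.4, 247.3, 167.8]
ee_rot: [-0.001, -0.042, 0.999, 0.0]
force: [0.3, -1.1, -2.3]
width: 28.9
time_s: 12.77
ee_pos: [575.8, 242.8, 151.5]
ee_rot: [-0.002, -0.039, 0.999, -0.001]
force: [0.2, 0.6, -3.0]
width: 28.5
[575.764 242.82  151.55 ] [ 0.234  0.589 -3.033] [-0.023 -0.003 -0.029] 28.521924096644288
shift m [-0.     0.002  0.013] rotvec [-0.002 -0.004 -0.004]
```

View pics/wrist8.png

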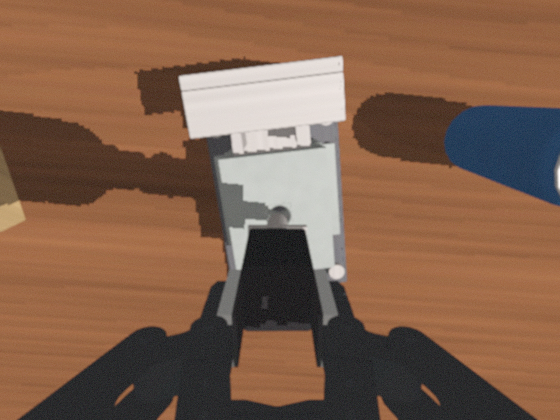

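View pics/scene8z.png

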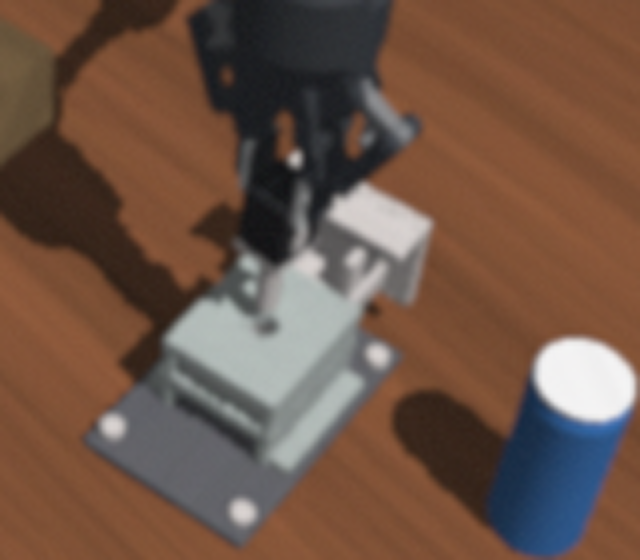

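```bash
python3 -m jog '{"xyz":[[0,0,0],[0,0,0],[0,0,0],[0,0,0]],"rotation":[[0,0,0],[0,0,0],[0,0,0],[0,0,0]],"claw":[0.02,0.02,0.02,0.02]}' 60
python3 - <<'E'
from h import *
np.set_printoptions(precision=3,suppress=True)
s=arm.state();print(s['ee_pos'],s['force'],s['ft_torque'],s['width'])
goto([575.6,244.85,138],0.082)
p=shot('wrist','wrist9.png');import pickle;pickle.dump(p,open('w9.pkl','wb'))
im=cv2.imread('pics/wrist9.png');cv2.imwrite('pics/wrist9z.png',cv2.resize(im[190:240,245:315],None,fx=10,fy=10,interpolation=cv2.INTER_CUBIC))
E
```

```text
time_s: 13.2
ee_pos: [576.6, 244.5, 154.8]
ee_rot: [0.0, -0.04, 0.999, 0.0]
force: [-0.4, -0.4, -1.3]
width: 28.4
[576.572 244.525 154.817] [-0.425 -0.402 -1.313] [-0.021  0.018 -0.013] 28.370825900552425
shift m [0.001 0.    0.017] rotvec [ 0.     0.001 -0.002]
```

View pics/wrist9z.png

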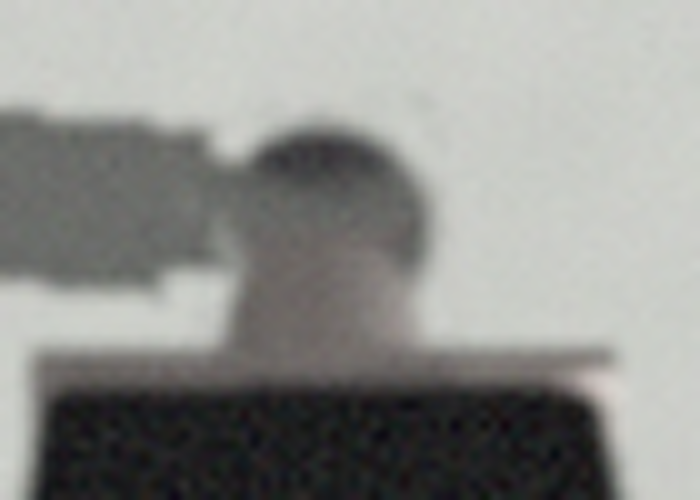

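```bash
python3 - <<'E'
from h import *
import pickle
p=pickle.load(open('w9.pkl','rb')); st=p['st']
Rc=q2R(st['ee_rot'])
for z in (66,):
    h=pix2plane(p,278.05,211.7,z); t=Rc.T@(h-st['ee_pos']); print(h,'tool',t,'shift needed',t[0]-0,t[1]+0.75)
    a=pix2plane(p,268.4,211.7,z);b=pix2plane(p,287.7,211.7,z);print(np.linalg.norm(b-a)); 
W=cloud(p); m=(abs(W[...,2]-66)<6)&(np.hypot(W[...,0]-575,W[...,1]-243)<40);print(np.median(W[m][:,2]))
E
```

```text
[575.72601424 244.8088047   66.        ] tool [ 0.88223341  0.33602693 88.81651943] shift needed 0.8822334062680975 1.086026934290945
14.095727022632172
67.24860829530449
```

```bash
python3 -m jog '{"xyz":[[0.0009,0.0007,0.005],[0.0009,0.0007,0.01],[0.0009,0.0007,0.014],[0.0009,0.0007,0.014],[0.0009,0.0007,0.014],[0.0009,0.0007,0.014]],"rotation":[[0,0,0],[0,0,0],[0,0,0],[0,0,0],[0,0,0],[0,0,0]],"claw":[0.02,0.02,0.02,0.02,0.02,0.02]}' 60
python3 -m jog '{"xyz":[[0,0,0.001],[0,0,0.002],[0,0,0.003],[0,0,0.004],[0,0,0.004]],"rotation":[[0,0,0],[0,0,0],[0,0,0],[0,0,0],[0,0,0]],"claw":[0.02,0.02,0.02,0.02,0.02]}' 60
python3 -m jog '{"xyz":[[0,0,0.001],[0,0,0.002],[0,0,0.002]],"rotation":[[0,0,0],[0,0,0],[0,0,0]],"claw":[0.02,0.02,0.02]}' 60
```

```text
time_s: 13.75
ee_pos: [575.4, 245.4, 140.3]
ee_rot: [-0.0, -0.04, 0.999, -0.0]
force: [0.2, -0.2, -1.8]
width: 28.6
time_s: 14.17
ee_pos: [575.3, 245.3, 136.1]
ee_rot: [-0.0, -0.04, 0.999, -0.0]
force: [-0.2, 0.3, -1.7]
width: 28.3
time_s: 14.42
ee_pos: [575.4, 245.2, 134.1]
ee_rot: [-0.0, -0.04, 0.999, -0.0]
force: [0.9, 0.8, -2.3]
width: 28.3
```

```bash
python3 -m jog '{"xyz":[[0,0,0.001],[0,0,0.002],[0,0,0.002]],"rotation":[[0,0,0],[0,0,0],[0,0,0]],"claw":[0.02,0.02,0.02]}' 60
python3 -m jog '{"xyz":[[0,0,0.001],[0,0,0.002],[0,0,0.002]],"rotation":[[0,0,0],[0,0,0],[0,0,0]],"claw":[0.02,0.02,0.02]}' 60
python3 -c "
from h import *
s=arm.state();print(s['force'],s['ft_torque'])"
```

```text
time_s: 14.67
ee_pos: [575.5, 245.3, 132.5]
ee_rot: [0.0, -0.04, 0.999, -0.0]
force: [0.5, -1.0, -0.5]
width: 28.2
time_s: 14.92
ee_pos: [575.5, 245.0, 130.1]
ee_rot: [0.0, -0.04, 0.999, -0.0]
force: [1.9, -1.9, -0.5]
width: 28.4
[ 1.93245613 -1.86793105 -0.53442753] [-0.2778314  -0.29470652  0.01654859]
```

```bash
python3 -m jog '{"xyz":[[-0.0004,-0.0005,0],[-0.0004,-0.0005,0.001],[-0.0004,-0.0005,0.002],[-0.0004,-0.0005,0.002]],"rotation":[[0,0,0],[0,0,0],[0,0,0],[0,0,0]],"claw":[0.02,0.02,0.02,0.02]}' 60
python3 -m jog '{"xyz":[[0,0,0.001],[0,0,0.002],[0,0,0.003],[0,0,0.003]],"rotation":[[0,0,0],[0,0,0],[0,0,0],[0,0,0]],"claw":[0.02,0.02,0.02,0.02]}' 60
python3 -c "
from h import *
s=arm.state();print(s['force'],s['ft_torque'])"
```

```text
time_s: 15.25
ee_pos: [575.7, 244.8, 127.9]
ee_rot: [-0.0, -0.04, 0.999, -0.0]
force: [0.5, -0.3, -2.2]
width: 27.9
time_s: 15.58
ee_pos: [575.8, 244.9, 125.1]
ee_rot: [-0.0, -0.04, 0.999, -0.0]
force: [0.7, 0.3, -2.9]
width: 28.8
[ 0.72766614  0.25357679 -2.86694973] [-0.05562049 -0.20417527 -0.01327437]
```

```bash
python3 -m jog '{"xyz":[[-0.0002,0,0.001],[-0.0002,0,0.002],[-0.0002,0,0.003],[-0.0002,0,0.004],[-0.0002,0,0.004]],"rotation":[[0,0,0],[0,0,0],[0,0,0],[0,0,0],[0,0,0]],"claw":[0.02,0.02,0.02,0.02,0.02]}' 60
python3 -m jog '{"xyz":[[0,0,0.001],[0,0,0.002],[0,0,0.003],[0,0,0.004],[0,0,0.004]],"rotation":[[0,0,0],[0,0,0],[0,0,0],[0,0,0],[0,0,0]],"claw":[0.02,0.02,0.02,0.02,0.02]}' 60
python3 -c "
from h import *
s=arm.state();print(s['force'],s['ft_torque'])"
```

```text
time_s: 16.0
ee_pos: [575.9, 244.9, 121.0]
ee_rot: [-0.0, -0.04, 0.999, -0.0]
force: [-0.3, -0.3, -2.5]
width: 28.5
time_s: 16.42
ee_pos: [575.9, 244.9, 117.0]
ee_rot: [-0.0, -0.04, 0.999, -0.0]
force: [0.6, -0.0, -2.8]
width: 28.3
[ 0.5636762  -0.03658189 -2.81996703] [-0.06125926 -0.05780896 -0.02295485]
```

```bash
python3 -m jog '{"xyz":[[0,0,0.001],[0,0,0.002],[0,0,0.003],[0,0,0.004],[0,0,0.004]],"rotation":[[0,0,0],[0,0,0],[0,0,0],[0,0,0],[0,0,0]],"claw":[0.02,0.02,0.02,0.02,0.02]}' 60
python3 -m jog '{"xyz":[[0,0,0.001],[0,0,0.002],[0,0,0.003],[0,0,0.003]],"rotation":[[0,0,0],[0,0,0],[0,0,0],[0,0,0]],"claw":[0.02,0.02,0.02,0.02]}' 60
python3 -m jog '{"xyz":[[0,0,0.001],[0,0,0.002],[0,0,0.003],[0,0,0.003]],"rotation":[[0,0,0],[0,0,0],[0,0,0],[0,0,0]],"claw":[0.02,0.02,0.02,0.02]}' 60
python3 -c "
from h import *
s=arm.state();print(s['force'],s['ft_torque'])"
```

```text
time_s: 16.83
ee_pos: [575.9, 244.8, 113.0]
ee_rot: [-0.0, -0.04, 0.999, -0.0]
force: [0.3, 0.9, -1.9]
width: 28.2
time_s: 17.17
ee_pos: [575.9, 244.8, 110.0]
ee_rot: [-0.0, -0.04, 0.999, -0.0]
force: [-0.5, 0.2, -2.6]
width: 28.6
time_s: 17.5
ee_pos: [575.9, 244.9, 107.0]
ee_rot: [-0.0, -0.04, 0.999, -0.0]
force: [0.6, -0.3, -1.7]
width: 28.3
[ 0.56049701 -0.27041351 -1.68627405] [-0.0404246  -0.01486971 -0.0213031 ]
```

Past the lower plate's top freely; the drawbar and holes are in line.

```bash
python3 -m jog '{"xyz":[[0,0,0.001],[0,0,0.002],[0,0,0.003],[0,0,0.004],[0,0,0.004]],"rotation":[[0,0,0],[0,0,0],[0,0,0],[0,0,0],[0,0,0]],"claw":[0.02,0.02,0.02,0.02,0.02]}' 60
python3 -m jog '{"xyz":[[0,0,0.001],[0,0,0.002],[0,0,0.003],[0,0,0.004],[0,0,0.004]],"rotation":[[0,0,0],[0,0,0],[0,0,0],[0,0,0],[0,0,0]],"claw":[0.02,0.02,0.02,0.02,0.02]}' 60
python3 -m jog '{"xyz":[[0,0,0.001],[0,0,0.002],[0,0,0.003],[0,0,0.004],[0,0,0.004]],"rotation":[[0,0,0],[0,0,0],[0,0,0],[0,0,0],[0,0,0]],"claw":[0.02,0.02,0.02,0.02,0.02]}' 60
python3 -c "
from h import *
s=arm.state();print(s['force'],s['ft_torque'])"
```

```text
time_s: 17.92
ee_pos: [575.9, 244.8, 103.0]
ee_rot: [-0.0, -0.04, 0.999, -0.0]
force: [0.3, 0.3, -2.2]
width: 28.3
time_s: 18.33
ee_pos: [575.9, 244.8, 99.0]
ee_rot: [-0.0, -0.04, 0.999, -0.0]
force: [0.1, 0.3, -1.4]
width: 28.3
time_s: 18.75
ee_pos: [575.9, 244.8, 95.0]
ee_rot: [-0.0, -0.04, 0.999, -0.0]
force: [-0.4, -0.3, -2.0]
width: 28.6
[-0.42660106 -0.26735569 -1.99627778] [-0.01857556  0.00672018 -0.03888187]
```

```bash
python3 -m jog '{"xyz":[[0,0,0.001],[0,0,0.002],[0,0,0.003],[0,0,0.004],[0,0,0.005],[0,0,0.005]],"rotation":[[0,0,0],[0,0,0],[0,0,0],[0,0,0],[0,0,0],[0,0,0]],"claw":[0.02,0.02,0.02,0.02,0.02,0.02]}' 60
python3 -m jog '{"xyz":[[0,0,0.001],[0,0,0.002],[0,0,0.002]],"rotation":[[0,0,0],[0,0,0],[0,0,0]],"claw":[0.02,0.02,0.02]}' 60
python3 -m jog '{"xyz":[[0,0,0.0005],[0,0,0.001],[0,0,0.001]],"rotation":[[0,0,0],[0,0,0],[0,0,0]],"claw":[0.02,0.02,0.02]}' 60
```

```text
time_s: 19.25
ee_pos: [575.9, 244.8, 90.0]
ee_rot: [-0.0, -0.04, 0.999, -0.0]
force: [0.3, -0.2, -2.1]
width: 28.4
time_s: 19.5
ee_pos: [576.0, 244.8, 88.1]
ee_rot: [-0.0, -0.04, 0.999, -0.0]
force: [-0.1, 0.2, -1.4]
width: 28.1
time_s: 19.75
ee_pos: [576.0, 244.9, 87.2]
ee_rot: [-0.0, -0.04, 0.999, -0.0]
force: [-0.8, -0.2, -1.6]
width: 28.3
```

```bash
python3 -m jog '{"xyz":[[0,0,0.0005],[0,0,0.001],[0,0,0.001]],"rotation":[[0,0,0],[0,0,0],[0,0,0]],"claw":[0.02,0.02,0.02]}' 60
python3 -m jog '{"xyz":[[0,0,0.0005],[0,0,0.0005]],"rotation":[[0,0,0],[0,0,0]],"claw":[0.02,0.02]}' 60
```

```text
time_s: 20.0
ee_pos: [576.1, 244.9, 86.7]
ee_rot: [0.0, -0.04, 0.999, 0.0]
force: [0.2, -0.6, 1.0]
width: 27.9
time_s: 20.17
ee_pos: [576.2, 244.9, 86.8]
ee_rot: [0.0, -0.04, 0.999, 0.0]
force: [-2.1, -1.9, 3.4]
width: 28.6
```

```bash
python3 -m jog '{"xyz":[[0,0,0.0006],[0,0,0.0006],[0,0,0.0006]],"rotation":[[0,0,0],[0,0,0],[0,0,0]],"claw":[0.02,0.02,0.02]}' 60
python3 - <<'E'
from h import *
p=shot('scene','scene10.png');im=cv2.imread('pics/scene10.png');cv2.imwrite('pics/scene10z.png',cv2.resize(im[190:330,270:430],None,fx=4,fy=4,interpolation=cv2.INTER_CUBIC))
E
```

```text
time_s: 20.42
ee_pos: [576.2, 244.9, 86.7]
ee_rot: [0.001, -0.04, 0.999, 0.0]
force: [-3.6, -1.2, 5.7]
width: 28.4
```

View pics/scene10z.png

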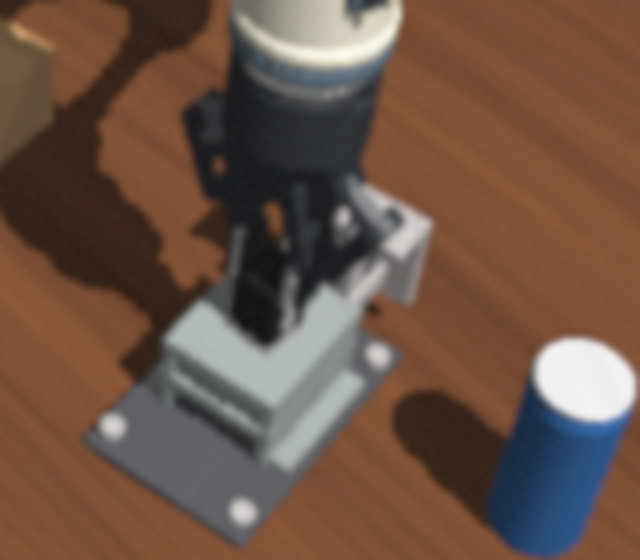

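```bash
python3 -m jog '{"xyz":[[0,0,0],[0,0,0],[0,0,0],[0,0,0],[0,0,0],[0,0,0]],"rotation":[[0,0,0],[0,0,0],[0,0,0],[0,0,0],[0,0,0],[0,0,0]],"claw":[0.05,0.06,0.06,0.06,0.06,0.06]}' 60
python3 -m jog '{"xyz":[[0,0,-0.01],[0,0,-0.03],[0,0,-0.06],[-0.01,0,-0.09],[-0.03,0,-0.12],[-0.06,0,-0.13],[-0.06,0,-0.13],[-0.06,0,-0.13],[-0.06,0,-0.13]],"rotation":[[0,0,0],[0,0,0],[0,0,0],[0,0,0],[0,0,0],[0,0,0],[0,0,0],[0,0,0],[0,0,0]],"claw":[0.06,0.06,0.06,0.08,0.08,0.08,0.08,0.08,0.08]}' 60
python3 - <<'E'
from h import *
np.set_printoptions(precision=2,suppress=True)
p=shot('wrist','wrist11.png');import pickle;pickle.dump(p,open('w11.pkl','wb'))
print(p['st']['ee_pos'],p['st']['force'])
W=cloud(p)
for z0,c,r in ((114.5,(576,245),40),(67,(576,244),60),(100.5,(490,227),55)):
    m=(abs(W[...,2]-z0)<5)&(np.hypot(W[...,0]-c[0],W[...,1]-c[1])<r)
    b=cv2.minAreaRect(W[m][:,:2].astype(np.float32));print(b,np.median(W[m][:,2]));print(cv2.boxPoints(b))
shot('scene','scene11.png');im=cv2.imread('pics/scene11.png');cv2.imwrite('pics/scene11z.png',cv2.resize(im[190:330,270:430],None,fx=4,fy=4,interpolation=cv2.INTER_CUBIC))
E
```

```text
time_s: 20.97
ee_pos: [576.1, 244.9, 85.1]
ee_rot: [-0.0, -0.04, 0.999, -0.0]
force: [-0.3, 0.4, -0.1]
width: 60.2
time_s: 21.72
ee_pos: [635.5, 249.6, 214.7]
ee_rot: [-0.001, -0.04, 0.999, -0.0]
force: [0.1, 0.8, -0.5]
width: 80.1
[635.5  249.61 214.73] [ 0.07  0.83 -0.51]
((575.8294067382812, 244.315673828125), (32.223567962646484, 33.419105529785156), 5.308917999267578) 114.956244072212
[[558.24 259.46]
 [561.33 226.19]
 [593.42 229.17]
 [590.33 262.44]]
((570.4502563476562, 242.66452026367188), (102.4852294921875, 74.92864990234375), 10.821773529052734) 67.1290663694719
[[513.08 269.84]
 [527.15 196.25]
 [627.82 215.49]
 [613.75 289.08]]
((502.446533203125, 229.58290100097656), (23.559812545776367, 90.57373046875), 9.790830612182617) 101.15818683906309
[[483.14 272.21]
 [498.54 182.95]
 [521.76 186.96]
 [506.35 276.21]]
```

View pics/wrist11.png

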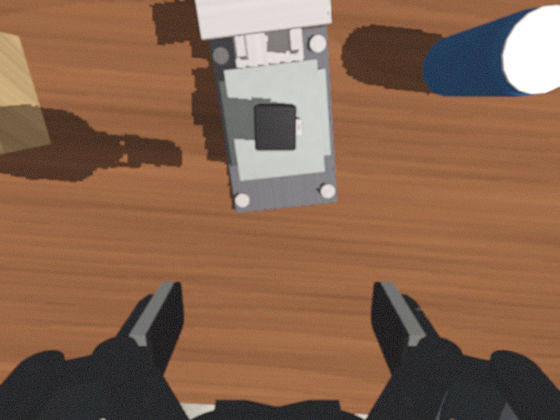

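View pics/scene11z.png

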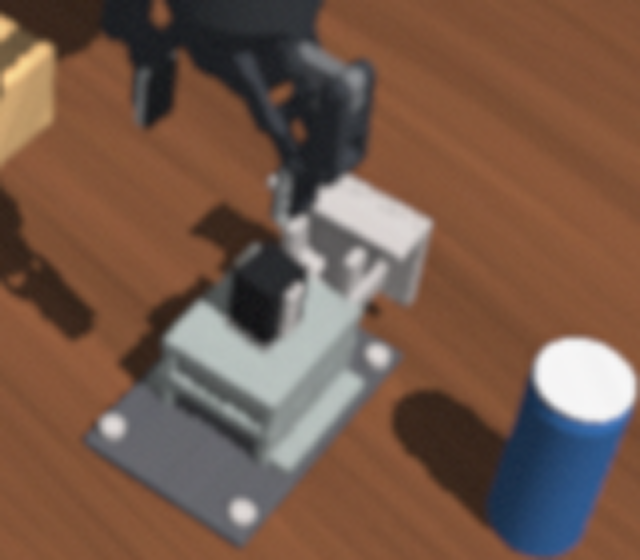

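```bash
python3 -c "
from h import *
print(order.sign_off())"
```

```text
the job is handed in; nothing more can be done
None
```

The job is done and handed in, after about 22 s of robot time. The drawbar is home, and the pin is seated flush with its button sprung back out.

- **Drawbar:** I pushed it in at about 4–6 N until it met its stop, where the force rose to about 19 N with no further movement. The stop position put the hole within about 0.5 mm of where the camera saw it.
- **Pin:** I gripped the black pin at 60 N with its button squeezed in and lowered it into the hole in small steps. There was a light side force of about 2.7 N just inside the top plate. After I shifted about 0.6 mm to follow it, the pin slid freely through all three plates. The head touched down at the same gripper height as in the stand, and I pressed lightly (under 10 N) before letting go.
- **Last checks:** With the gripper clear, the camera read the head top at the same height as in the stand (115.0 against 114.9 mm, and the camera reads about 1 mm high), so the head is flush. The button stands out again. I did not touch the can, screwdriver, tray or the look-alike pins.
- **Disagreements and limits:**
  - The overhead camera put the hole about 3.5 mm off from the wrist camera. I went with the wrist camera and the feel of the hole, and both fitted.
  - The gripped width read 28.3 mm instead of the expected 30 mm.
  - The locking balls cannot be seen, so I infer that they are out from the released button.

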